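# Load the label reader's sample tray and sea-fasten it

## Robot

A 7-joint arm with a two-finger parallel gripper is mounted at the origin on the work surface. World frame = base frame: x ahead of the robot, y to its left, z up, the work surface at z = 0. Lengths are in m, angles in rad, forces in N, time in s.
With the tool pointing down it reaches from about 0.4 to 0.875 m from the base axis. Payload 19.3 kg.
Tool frame: the origin (TCP) lies at the very end of the fingers, on their centre line; the grasp point (between the pads) lies 19 mm behind it; z points along the fingers, y is the line along which they close (so a half turn about z gives the same grasp; the last joint's range is limited). The gripper opens to 85 mm and grips with 20 to 120 N. Pads are 22 mm wide; open, the fingers measure 114 mm over their backs; the gripper's body (76 mm by 85 mm) begins 54 mm behind the grasp point. The pads swing forward as they close: fully open they stand 13 mm farther back than shut.
Start: joints at [1.24, 0.521, -0.036, 1.599, 0.021, 1.021, -0.113], TCP at [0.161, -0.604, 0.211] pointing down, gripper open.
Joint ranges: [-2.91, 2.91], [-0.3, 2.13], [-1.5, 1.42], [0.17, 2.43], [-1.26, 4.41], [0.16, 1.93], [-2.52, 2.52]. Speed limits (rad/s): [1.89, 1.89, 2.39, 2.39, 3.01, 3.01, 3.01].

## Interface

Orientations are given as [roll, pitch, yaw] about the fixed x, y, z axes, in that order (R = Rz(yaw) Ry(pitch) Rx(roll)).
In Python, from workcell import bot gives the robot as it stands.
- The arm moves only by the tool jog_arm, never from a script. Its argument "motion" is a list of rows, each a list of 5 numbers: the shift along the tool's x, y, z scaled (see below), then the turn about the tool's z scaled (see below), then the opening, from 0 (shut) to 1 (fully open). A call has 1 to 12 rows; each row shifts and turns the commanded pose from where the row before left it, along the tool's axes as they then stand; what a row does not reach is not made up. The controller multiplies each number of a shift by 30 mm and each number of a turn by 0.08 rad. A row lasts 1/10 s, in which the tool goes at most 50 mm and 8.59 degrees, less where a joint would pass 70% of its speed; a pose out of reach is approached as far as the arm can. A call with a number of a shift or a turn outside -1 to 1 is refused whole. A call with a gripper value outside its range is refused whole. The fingers move at their own pace and stop on an object; "newtons" is the grip in N (left out, the last holds). Time passes only in rows, so rows that do not move let the fingers close. It gives the time, the measured TCP pose, the force, the opening and the grip force at its end, in the units of the state.
- bot.observe(): the state, without advancing time (a new reading comes with each control period).
- bot.grab_frame(name): name is "scene" or "top"; returns a dict with "pixels" (400x640x3 uint8, red, green, blue), "fovy" (degrees; the focal length in pixels is half the picture's height over the tangent of half this angle, whatever the lens; pixels are square), "cx", "cy" (the principal point, pixels), "rvec" (rotation vector, rad) and "tvec" (3), from world to camera coordinates, as OpenCV has them. Camera axes: x right, y down, z forward; pixel columns grow to the right and rows downward; lengths in m; the calibration is good to about 2 mm. A picture is of the moment at which its call begins. There is no depth.
- bot.job_done(): hands the job in; it is judged then, once.
The state is a dict: "clock": time; "qpos": joint angles; "qd": joint speeds; "joint_efforts": joint torques, N m; "position": TCP position; "tool_rot": TCP orientation; "force": force on the tool from outside, world axes, zero at the start; "moment": the same for the moment, N m; "grip_width": finger opening in m; "finger_force": force on a finger pad.
Only numpy, scipy, OpenCV 4.12 (cv2) and the standard library are available. Lean on these libraries where they do the work, as an engineer would, in place of code of your own. Each camera call takes 0.05 s, during which the arm holds its last target. There are 200 camera calls.

## Task

Get the sample jars ready for the label reader: pull up the red spring collar and turn it so that it stays parked up, and pull the tray sled all the way out by its black handle. Then stand every jar upright and centred on a square of its lid's colour (white lids in the white row, blue lids in the blue row, one jar a square). When all are on, push the sled fully home and turn the collar back so that it drops down and locks the sled; leave the mug, the label printer and the jar box alone.

Things in the scene. Friction and masses are not known exactly. Their poses are not given: they have to be found in the camera images.
- dock: Fixed aluminium tray dock on the bench, base plate 150 x 300 mm. Origin on the bench top under the middle of the six tray squares when the sled is home; its z is up, its x points away from the robot (turned by up to 0.2 rad), its y to the robot's left. A white label reader (150 x 50 x 80 mm high) closes its +y end, face 125 mm from the origin.
- sled (a joint): Slide of the grey tray sled in the dock, m: 0 = home (against the reader end), grows to 0.070 at its out stop as the sled is pulled along the dock's -y. Drag about 2 N. The pin under the red collar locks it at home. The sled's top face is 14 mm above the bench (all six squares), with a rim 6 mm high and 4 mm wide whose inner faces are 37 mm (dock x) and 33 mm (dock y) outside the centres of the outermost squares.
- collar_rise (a joint): Height of the red spring collar, m: 0 = fully down (pin in the sled), 0.016 at most. A spring pulls it down, 3 N at the bottom, 7 N at the top. Lifted by more than 11 mm it can be turned; turned by more than about 0.6 rad it then rests on a ledge, parked at about 0.010 with the sled free.
- collar_turn (a joint): Turn of the red collar about its upright axis, rad, counter-clockwise seen from above: 0 = locked direction, stop at 1.25 (parked). Lowered, it has only about 0.15 rad of play; turned back to 0 from parked, the spring drops it down; with the sled home its pin then locks the sled (about 3 mm of play), with the sled out it would only bar the way home.
- collar_grip (a point): Middle of the red collar's wing grip, 63 mm above the bench when down; the wing is 50 mm long, 18 mm thick (pinch this) and 28 mm high, centred 1 mm below this point. The wing's thickness runs along this point's x, its length along the point's y; at collar_turn 0 these are the dock's x and y. The axis of turning passes through the point, 112 mm to the robot's side (dock -x) and 30 mm to dock +y of the dock's origin. A steel ledge lies below, top 40 mm above the bench.
- sled_handle (a point): Point in the sled's upright black handle fin, on its middle, 38 mm above the bench; the fin is 50 mm long (dock x), 10 mm thick (dock y, pinch this), its top 50 mm above the bench. It moves with the sled and stands 52 mm from the centre line of the nearest squares.
- w1 (a point): Centre of white square 1 of 3 on the sled's top face (50 x 50 mm, squares 66 mm apart, row nearer the robot, dock x = -33 mm; 1 lies nearest the handle, 3 nearest the reader). Moves with the sled. Square is parallel to the dock's x and y.
- w2 (a point): Centre of white square 2 of 3 on the sled's top face (50 x 50 mm, squares 66 mm apart, row nearer the robot, dock x = -33 mm; 1 lies nearest the handle, 3 nearest the reader). Moves with the sled. Square is parallel to the dock's x and y.
- w3 (a point): Centre of white square 3 of 3 on the sled's top face (50 x 50 mm, squares 66 mm apart, row nearer the robot, dock x = -33 mm; 1 lies nearest the handle, 3 nearest the reader). Moves with the sled. Square is parallel to the dock's x and y.
- b1 (a point): Centre of blue square 1 of 3 on the sled's top face (50 x 50 mm, squares 66 mm apart, row farther from the robot, dock x = +33 mm; 1 lies nearest the handle, 3 nearest the reader). Moves with the sled. Square is parallel to the dock's x and y.
- b2 (a point): Centre of blue square 2 of 3 on the sled's top face (50 x 50 mm, squares 66 mm apart, row farther from the robot, dock x = +33 mm; 1 lies nearest the handle, 3 nearest the reader). Moves with the sled. Square is parallel to the dock's x and y.
- b3 (a point): Centre of blue square 3 of 3 on the sled's top face (50 x 50 mm, squares 66 mm apart, row farther from the robot, dock x = +33 mm; 1 lies nearest the handle, 3 nearest the reader). Moves with the sled. Square is parallel to the dock's x and y.
- white1: Loose squat sample jar of amber glass with a white lid, standing upright: body 36 mm in diameter, lid 38 mm in diameter (the top 12 mm), 42 mm high in all, about 90 g. Origin at the centre of its underside. May be absent.
- white2: Loose squat sample jar of amber glass with a white lid, standing upright: body 36 mm in diameter, lid 38 mm in diameter (the top 12 mm), 42 mm high in all, about 90 g. Origin at the centre of its underside. May be absent.
- white3: Loose squat sample jar of amber glass with a white lid, standing upright: body 36 mm in diameter, lid 38 mm in diameter (the top 12 mm), 42 mm high in all, about 90 g. Origin at the centre of its underside. May be absent.
- blue1: Loose squat sample jar of amber glass with a blue lid, standing upright: body 36 mm in diameter, lid 38 mm in diameter (the top 12 mm), 42 mm high in all, about 90 g. Origin at the centre of its underside. May be absent.
- blue2: Loose squat sample jar of amber glass with a blue lid, standing upright: body 36 mm in diameter, lid 38 mm in diameter (the top 12 mm), 42 mm high in all, about 90 g. Origin at the centre of its underside. May be absent.
- blue3: Loose squat sample jar of amber glass with a blue lid, standing upright: body 36 mm in diameter, lid 38 mm in diameter (the top 12 mm), 42 mm high in all, about 90 g. Origin at the centre of its underside. May be absent.
- mug: Bystander: green mug, 76 mm across with a handle, 90 mm high. Origin at the centre of its underside.
- labeller: Bystander: blue hand-held label printer with yellow keys lying flat, 100 x 170 x 35 mm high. Origin at the centre of its underside.
- jar_box: Bystander: blue plastic jar box with a clear lid, 112 x 132 x 70 mm high. Origin at the centre of its underside.

How it is judged:
By the outcome, as a careful person would: the job done as asked, in the order asked, and still so for the second after the job is handed in, with the robot touching nothing.
Of white1, white2, white3, blue1, blue2, blue3 only 4 to 6 are there at a start; the rules pass over those that are not, and their reading is None.
At some moment in a run one of white1, white2, white3, blue1, blue2, blue3 may be knocked a few centimetres aside while the robot is not near it.
It also fails if it takes over 210 s, if anything falls off the work surface, if the arm or the gripper's body presses on something with over 40 N, if the wrist force passes 120 N, or if a joint passes its speed limit or range.

## Working session

There is one attempt and no reset: what is moved stays moved. The work goes in short steps, Python scripts to look and compute and a tool call to move; the robot and the scene stay as the last step left them, time stands still between calls to the robot, and variables do not carry over. Pictures are saved under pics/ and viewed, at most 14 in all, crops included, and the job is handed in when it is done.

Besides the shell and the picture viewer there is one more tool, called after "Emit:" in YAML: its name, and indented under it one key for each argument. jog_arm: Moves the arm, as the interface text tells. Shifts and turns lie within -1 to 1; 1 stands for 30 mm of shift or 0.08 rad of turn. Its arguments: {"type":"object","properties":{"motion":{"type":"array","items":{"type":"array","items":{"type":"number"}}},"newtons":{"type":"number"}},"required":["motion"]}

```bash
ls; mkdir -p pics; cat > h.py <<'E'
import numpy as np, cv2
from workcell import bot
def grab(n,save=None):
    f=bot.grab_frame(n)
    if save: cv2.imwrite(f'pics/{save}.png',cv2.cvtColor(f['pixels'],cv2.COLOR_RGB2BGR))
    return f
def cam(f):
    fl=200/np.tan(np.radians(f['fovy'])/2)
    K=np.array([[fl,0,f['cx']],[0,fl,f['cy']],[0,0,1]])
    return K,cv2.Rodrigues(np.array(f['rvec'],float))[0],np.array(f['tvec'],float).ravel()
def ray(f,uv,z):
    K,R,t=cam(f); d=R.T@np.linalg.inv(K)@np.array([uv[0],uv[1],1.]); c=-R.T@t
    return c+d*(z-c[2])/d[2]
def proj(f,P):
    K,R,t=cam(f); p=K@(R@np.array(P,float)+t); return p[:2]/p[2]
E
python3 - <<'E'
from h import *
for n in('scene','top'):
    f=grab(n,n+'0'); K,R,t=cam(f); print(n,f['fovy'],f['cx'],f['cy'],-R.T@t,R[2], [k for k in f if k not in('pixels',)])
s=bot.observe(); print({k:np.round(v,3) for k,v in s.items()})
E
```

```text
pics
scene 42.84721760622536 319.08928135262823 188.83028169032855 [ 1.50208727 -0.59483958  0.75981921] [-0.72993039  0.38413901 -0.56536612] ['fovy', 'cx', 'cy', 'rvec', 'tvec']
top 49.41538325250154 319.4967756060834 198.75464731755483 [ 0.5217405  -0.11294684  1.19804268] [ 0.05243195 -0.01911327 -0.99844157] ['fovy', 'cx', 'cy', 'rvec', 'tvec']
{'clock': np.float64(0.1), 'qpos': array([ 1.24 ,  0.522, -0.036,  1.6  ,  0.021,  1.021, -0.113]), 'qd': array([ 0.   , -0.003, -0.001, -0.001, -0.   ,  0.001,  0.001]), 'joint_efforts': array([ 4.0000e-03, -9.2851e+01,  1.9840e+00, -3.7054e+01,  1.8000e-02,
        5.0000e-03,  0.0000e+00]), 'position': array([ 0.161, -0.604,  0.211]), 'tool_rot': array([-3.141,  0.   ,  0.261]), 'force': array([-0.522, -0.144, -0.976]), 'moment': array([-0.006, -0.014, -0.013]), 'finger_force': np.float64(0.0), 'grip_width': np.float64(0.085)}
```

```bash
sleep 1; ls pics
```

```text
scene0.png
top0.png
```

View pics/top0.png

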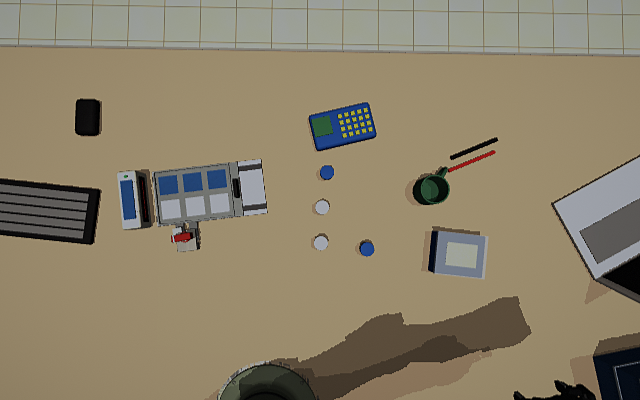

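View pics/scene0.png

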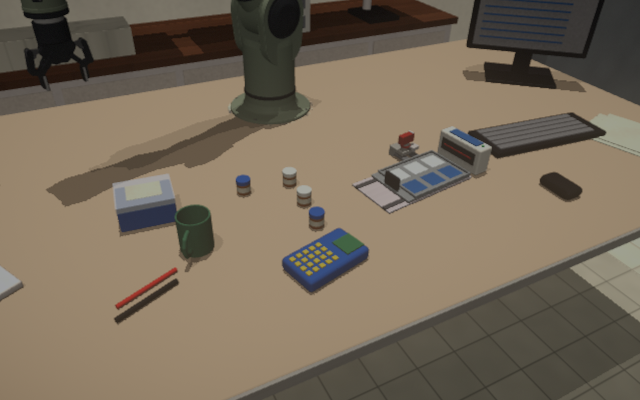

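The top view shows four jars: blue lids at (327,173) and (367,249), white lids at (321,207) and (320,242). The dock squares are centred near (195,194), the red collar is at (182,237), the black handle at (236,188), the mug at (431,189), the printer at (342,126) and the box at (458,255).

```bash
cat >> h.py <<'E'
def masks(f):
    h=cv2.cvtColor(f['pixels'],cv2.COLOR_RGB2HSV); H,S,V=cv2.split(h)
    return dict(blue=((H>100)&(H<128)&(S>110)&(V>60)),white=((S<60)&(V>130)),red=(((H<8)|(H>172))&(S>150)&(V>70)),black=(V<45))
def blobs(m,box,amin=15,amax=5000):
    u0,v0,u1,v1=box; k=np.zeros(m.shape,np.uint8); k[v0:v1,u0:u1]=m[v0:v1,u0:u1]
    n,L,st,c=cv2.connectedComponentsWithStats(k); 
    return [(c[i],int(st[i,4]),cv2.minAreaRect(np.argwhere(L==i)[:,::-1].astype(np.float32))) for i in range(1,n) if amin<st[i,4]<amax]
def jars(f,box=(270,155,410,285),z=.042):
    M=masks(f)
    for c in('white','blue'):
        for b in blobs(M[c],box): print(c,b[0].round(1),b[1],np.round(ray(f,b[0],z),4))
E
python3 - <<'E'
from h import *
f=grab('top'); M=masks(f)
jars(f)
for c in('white','blue'):
    for b in blobs(M[c],(150,160,235,225),100): print('sq',c,b[0].round(1),b[1],np.round(ray(f,b[0],.014),4),round(b[2][2],1))
for c,z,box in(('red',.076,(150,215,215,260)),('black',.05,(225,170,246,205))):
    for b in blobs(M[c],box,10): print(c,b[0].round(1),b[1],np.round(ray(f,b[0],z),4),b[2])
E
```

```text
white [321.8 206.9] 149 [ 0.5609 -0.1414  0.042 ]
white [320.5 242.9] 159 [ 0.4653 -0.1388  0.042 ]
blue [326.7 172. ] 147 [ 0.6544 -0.1536  0.042 ]
blue [366.7 248.8] 154 [ 0.4508 -0.2615  0.042 ]
sq white [219.2 202.8] 358 [0.5703 0.1365 0.014 ] 83.7
sq white [194.9 205.7] 356 [0.5616 0.2021 0.014 ] 82.9
sq white [170.5 208.8] 358 [0.5526 0.2675 0.014 ] 83.7
sq blue [216.4 178.8] 329 [0.6355 0.1454 0.014 ] 83.7
sq blue [192.1 181.8] 332 [0.6266 0.211  0.014 ] 82.9
sq blue [167.9 184.7] 337 [0.6179 0.2763 0.014 ] 83.3
red [182.1 236.8] 103 [0.4795 0.2161 0.076 ] ((182.0, 237.0), (16.0, 8.0), 0.0)
black [236.  187.8] 119 [0.6087 0.0857 0.05  ] ((236.38414001464844, 187.9573211669922), (18.552499771118164, 7.1780500411987305), 83.6598129272461)
```

Emit:
jog_arm:
  motion:
    - [1,0,0,-1,1]
    - [1,0,0,-1,1]
    - [1,0,0,-1,1]
    - [1,0,0,-1,1]
    - [1,0,0,-1,1]
    - [1,0,0,-1,1]
    - [1,0,0,-1,1]
    - [1,0,0,-1,1]
    - [1,0,0,-1,1]
    - [1,0,0,-1,1]
    - [1,0,0,-1,1]
    - [1,0,0,-1,1]
  newtons: 40

```text
clock: 1.35
position: [0.4266, -0.3789, 0.211]
tool_rot: [-3.141, -0.0, 1.226]
force: [-0.2, 0.4, -0.0]
grip_width: 0.0854
finger_force: 0.0
```

```bash
cat >> h.py <<'E'
Y0=0.134; O=np.array([.5941,.2065]); DX=np.array([np.cos(Y0),np.sin(Y0)]); DY=np.array([-DX[1],DX[0]])
def dock(x,y): return O+x*DX+y*DY
def yawnow():
    from scipy.spatial.transform import Rotation as Ro
    s=bot.observe(); R=Ro.from_euler('xyz',s['tool_rot']).as_matrix(); return np.arctan2(R[1,0],R[0,0]),s
def go(xy,z,yaw=None):
    y,s=yawnow(); p=s['position']; d=np.array([*xy,z])-p
    u=yaw if yaw is not None else y   # shift axes after the turn
    ex=np.array([np.cos(u),np.sin(u)]); ey=np.array([np.sin(u),-np.cos(u)])
    print('pos',np.round(p,4),'yaw',round(y,3),'tilt',np.round(s['tool_rot'][:2],3),'q',np.round(s['qpos'],2),'t',round(s['clock'],1),'w',round(s['grip_width'],4))
    print('  turn units',round(-(u-y)/.08,2),' shift units x,y,z',np.round([d[:2]@ex/.03,d[:2]@ey/.03,-d[2]/.03],2))
E
python3 - <<'E'
from h import *
go(dock(-.112,.03),.12,Y0+np.pi/2)
E
```

```text
pos [ 0.4266 -0.3789  0.211 ] yaw 1.226 tilt [-3.141 -0.   ] q [ 0.87  0.45 -0.33  1.73  0.17  0.98  0.12] t 1.4 w 0.0854
  turn units -5.99  shift units x,y,z [19.59  4.41  3.03]
```

Emit:
jog_arm:
  motion:
    - [1,0.2,0,-1,0.5]
    - [1,0.2,0,-1,0.5]
    - [1,0.2,0,-1,0.5]
    - [1,0.2,0,-1,0.5]
    - [1,0.2,0,-1,0.5]
    - [1,0.2,0,-1,0.5]
    - [1,0,0,0,0.5]
    - [1,0,0,0,0.5]
    - [1,0,0,0,0.5]
    - [1,0,0,0,0.5]
    - [1,0,0,0,0.5]
    - [1,0,0,0,0.5]

```text
clock: 2.55
position: [0.4638, -0.0293, 0.2113]
tool_rot: [3.142, 0.0, 1.703]
force: [-0.5, 1.4, 0.1]
grip_width: 0.0428
finger_force: 0.0
```

```bash
python3 - <<'E'
from h import *
go(dock(-.112,.03),.12,Y0+np.pi/2)
E
```

```text
pos [ 0.4638 -0.0293  0.2113] yaw 1.703 tilt [3.142 0.   ] q [ 0.41  0.31 -0.58  1.98  0.21  0.91 -0.15] t 2.5 w 0.0428
  turn units -0.03  shift units x,y,z [8.21 1.62 3.04]
```

Emit:
jog_arm:
  motion:
    - [1,0.2,0,0,0.5]
    - [1,0.2,0,0,0.5]
    - [1,0.2,0,0,0.5]
    - [1,0.2,0,0,0.5]
    - [1,0.2,0.5,0,0.5]
    - [1,0.2,0.5,0,0.5]
    - [1,0.2,1,0,0.5]
    - [1,0.2,1,0,0.5]
    - [0.2,0,0,0,0.5]
    - [0,0,0,0,0.5]

```text
clock: 3.55
position: [0.4791, 0.2205, 0.1209]
tool_rot: [-3.14, -0.0, 1.705]
force: [0.6, -0.3, 1.0]
grip_width: 0.0428
finger_force: 0.0
```

```bash
python3 - <<'E'
from h import *
go(dock(-.112,.03),.05,Y0+np.pi/2)
f=grab('scene'); K,R,t=cam(f); im=f['pixels']
u,v=map(int,proj(f,[.479,.22,.09])); c=im[v-60:v+60,u-80:u+80]
cv2.imwrite('pics/c1.png',cv2.resize(c,None,fx=4,fy=4)[:,:,::-1])
E
```

```text
pos [0.4791 0.2205 0.1209] yaw 1.705 tilt [-3.14 -0.  ] q [-0.12  0.54 -0.57  1.92  0.4   0.8  -0.78] t 3.5 w 0.0428
  turn units -0.0  shift units x,y,z [0.02 0.   2.36]
```

View pics/c1.png

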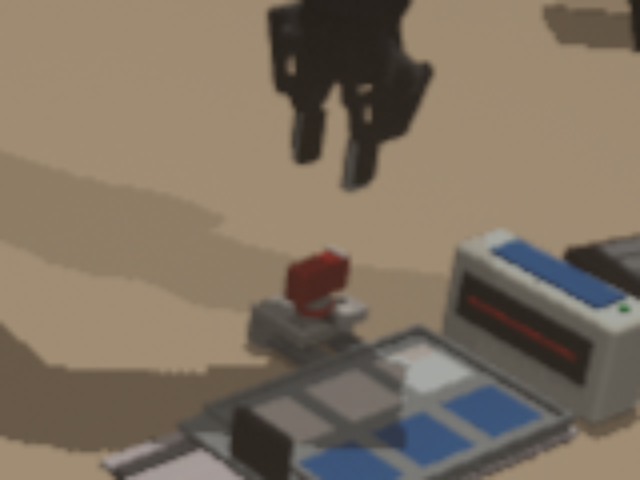

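The fingers at (310,150) and (357,180) straddle the red wing at (318,275). I descend and grip it.

Emit:
jog_arm:
  motion:
    - [0,0,0.8,0,0.5]
    - [0,0,0.8,0,0.5]
    - [0,0,0.75,0,0.5]
    - [0,0,0,0,0.1]
    - [0,0,0,0,0.1]
    - [0,0,0,0,0.1]
    - [0,0,0,0,0.1]
    - [0,0,0,0,0.1]
  newtons: 40

```text
clock: 4.4
position: [0.4801, 0.2184, 0.0518]
tool_rot: [3.142, 0.001, 1.7]
force: [-5.3, -2.2, -4.1]
grip_width: 0.0163
finger_force: 38.9
```

Emit:
jog_arm:
  motion:
    - [0,0,-0.25,0,0.1]
    - [0,0,-0.25,0,0.1]
    - [0,0,0,0,0.1]
    - [0,0,0,0,0.1]

```text
clock: 4.8
position: [0.4801, 0.2186, 0.0667]
tool_rot: [3.142, 0.001, 1.7]
force: [-4.6, -3.3, -7.7]
grip_width: 0.016
finger_force: 39.3
```

Emit:
jog_arm:
  motion:
    - [0,0,0,-1,0.1]
    - [0,0,0,-1,0.1]
    - [0,0,0,-1,0.1]
    - [0,0,0,-1,0.1]
    - [0,0,0,-1,0.1]
    - [0,0,0,-1,0.1]
    - [0,0,0,-1,0.1]
    - [0,0,0,-1,0.1]
    - [0,0,0,-1,0.1]
    - [0,0,0,-1,0.1]
    - [0,0,0,-1,0.1]
    - [0,0,0,-1,0.1]

```text
clock: 6.0
position: [0.4816, 0.22, 0.0672]
tool_rot: [3.138, 0.002, 2.664]
force: [2.4, 3.5, -8.7]
grip_width: 0.016
finger_force: 39.2
```

Emit:
jog_arm:
  motion:
    - [0,0,0,-1,0.1]
    - [0,0,0,-1,0.1]
    - [0,0,0,-0.5,0.1]
    - [0,0,0,0,0.1]
    - [0,0,0,0,0.1]

```text
clock: 6.5
position: [0.4818, 0.2205, 0.0673]
tool_rot: [3.138, 0.002, 2.861]
force: [2.1, 5.9, -9.1]
grip_width: 0.0159
finger_force: 39.3
```

Emit:
jog_arm:
  motion:
    - [0,0,0.15,0,0.1]
    - [0,0,0,0,0.1]
    - [0,0,0,0,0.5]
    - [0,0,0,0,0.5]
    - [0,0,0,0,0.5]
    - [0,0,-0.8,0,0.5]
    - [0,0,-1,0,0.5]
    - [0,0,-1,0,0.5]
    - [0,0,0,0,0.5]

```text
clock: 7.4
position: [0.4817, 0.22, 0.1487]
tool_rot: [3.139, 0.004, 2.86]
force: [0.2, -0.2, -1.2]
grip_width: 0.0433
finger_force: 0.0
```

```bash
python3 - <<'E'
from h import *
go(dock(0,-.118),.15,Y0+np.pi/2)
f=grab('scene'); im=f['pixels']
u,v=map(int,proj(f,[.53,.2,.07])); c=im[v-60:v+60,u-80:u+80]
cv2.imwrite('pics/c2.png',cv2.resize(c,None,fx=4,fy=4)[:,:,::-1])
E
```

```text
pos [0.4817 0.22   0.1487] yaw 2.86 tilt [3.139 0.004] q [ 0.1   0.59 -0.9   1.88  0.57  0.94  0.23] t 7.4 w 0.0433
  turn units 14.45  shift units x,y,z [-4.88  3.65 -0.04]
```

View pics/c2.png

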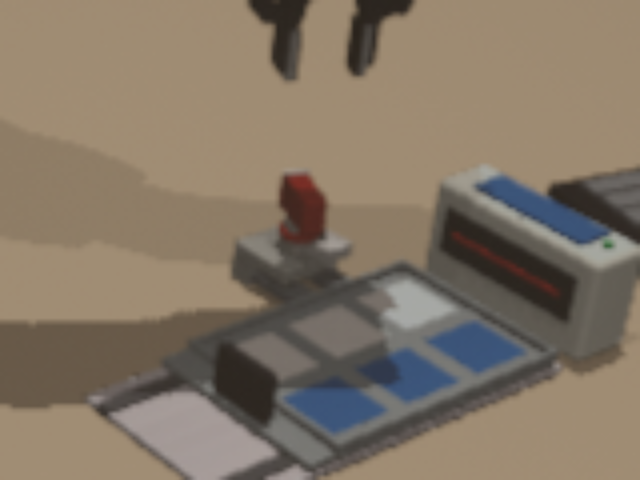

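The collar's wing at (302,208) is now turned and held above the ledge, so it is parked. The black handle is at (246,380). I go to the handle next.

Emit:
jog_arm:
  motion:
    - [0,0,0,-1,0.4]
    - [0,0,0,-1,0.4]
    - [0,0,0,-1,0.4]
    - [0,0,0,-1,0.4]
    - [0,0,0,-1,0.4]
    - [0,0,0,-0.2,0.4]
    - [-0.9,1,0,0,0.4]
    - [-0.9,1,0,0,0.4]
    - [-0.9,1,0,0,0.4]
    - [-0.9,1,0,0,0.4]
    - [0,1,0,0,0.4]
    - [0,0,0,0,0.4]

```text
clock: 8.65
position: [0.5648, 0.3869, 0.1443]
tool_rot: [3.139, -0.002, -3.004]
force: [-0.9, -0.4, -0.3]
grip_width: 0.0341
finger_force: 0.0
```

```bash
python3 - <<'E'
from h import *
go(dock(0,-.118),.026,Y0+np.pi)
E
```

```text
pos [0.5648 0.3869 0.1443] yaw -3.004 tilt [ 3.139e+00 -2.000e-03] q [-0.17  0.84 -0.91  1.45  0.69  1.18  0.53] t 8.7 w 0.0341
  turn units -78.49  shift units x,y,z [ -0.16 -10.02   3.94]
```

Emit:
jog_arm:
  motion:
    - [0,-1,0,0,0.4]
    - [0,-1,0,0,0.4]
    - [0,-1,0,0,0.4]
    - [0,-1,0,0,0.4]
    - [0,-1,0,0,0.4]
    - [0,-1,0,0,0.4]
    - [0,-1,0,0,0.4]
    - [-0.15,-1,0,0,0.4]
    - [0,-1,1,0,0.4]
    - [0,-1,1,0,0.4]
    - [0,0,0,0,0.4]

```text
clock: 9.75
position: [0.6105, 0.0795, 0.0808]
tool_rot: [-3.139, -0.006, -3.013]
force: [0.3, -0.8, -0.1]
grip_width: 0.0346
finger_force: 0.0
```

```bash
python3 - <<'E'
from h import *
go(dock(0,-.118),.026,Y0-np.pi)
E
```

```text
pos [0.6105 0.0795 0.0808] yaw -3.013 tilt [-3.139 -0.006] q [ 0.34  0.83 -0.89  1.69  0.75  1.    0.88] t 9.8 w 0.0346
  turn units -0.07  shift units x,y,z [-0.02  0.33  1.83]
```

Emit:
jog_arm:
  motion:
    - [0,0.33,0,0,0.4]
    - [0,0,0.7,0,0.4]
    - [0,0,0.7,0,0.4]
    - [0,0,0.4,0,0.4]
    - [0,0,0,0,0]
    - [0,0,0,0,0]
    - [0,0,0,0,0]
    - [0,0,0,0,0]
    - [0,0,0,0,0]

```text
clock: 10.65
position: [0.6108, 0.0955, 0.0317]
tool_rot: [3.142, 0.001, -3.007]
force: [0.4, 0.4, -0.4]
grip_width: 0.0001
finger_force: 0.0
```

```bash
python3 - <<'E'
from h import *
go(dock(0,-.118),.026,Y0-np.pi)
f=grab('scene'); im=f['pixels']
u,v=map(int,proj(f,[.6,.12,.03])); c=im[v-60:v+60,u-80:u+80]
a=cv2.resize(c,None,fx=4,fy=4)[:,:,::-1]
cv2.imwrite('pics/c3.png',a)
E
```

```text
pos [0.6108 0.0955 0.0317] yaw -3.007 tilt [3.142e+00 1.000e-03] q [ 0.29  0.89 -0.85  1.71  0.81  0.93  0.81] t 10.7 w 0.0001
  turn units 0.01  shift units x,y,z [ 0.06 -0.19  0.19]
```

View pics/c3.png

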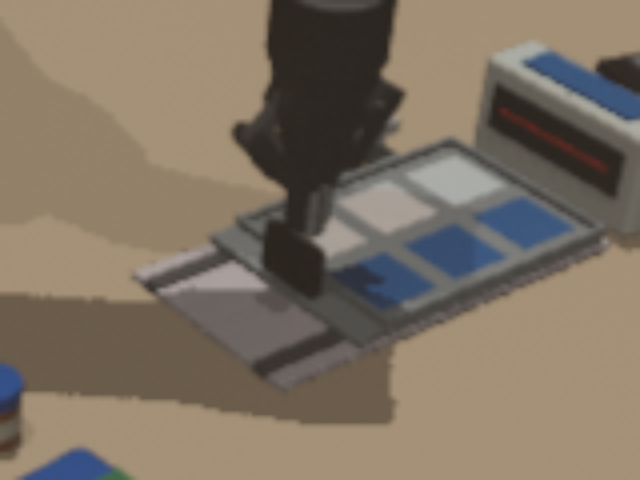

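The closed fingers, at (310,215), are on the tray side of the handle at (293,262), so they missed it. I back off upward and remeasure.

Emit:
jog_arm:
  motion:
    - [0,0,-1,0,0.4]
    - [0,0,-1,0,0.4]
    - [0,0,-1,0,0.5]
    - [1,0,-1,0,0.5]
    - [1,0,0,0,0.5]
    - [1,0,0,0,0.5]
    - [1,0,0,0,0.5]
    - [1,0,0,0,0.5]
    - [0,0,0,0,0.5]
    - [0,0,0,0,0.5]
    - [0,0,0,0,0.5]

```text
clock: 11.8
position: [0.4628, 0.0754, 0.1514]
tool_rot: [3.141, 0.001, -3.007]
force: [-0.1, 0.7, 0.8]
grip_width: 0.0426
finger_force: 0.0
```

```bash
cat >> h.py <<'E'
def sled(f,box=(150,155,280,230)):
    M=masks(f)
    for c in('white','blue'):
        for b in blobs(M[c],box,100,420):
            p=ray(f,b[0],.014)[:2]-O; print('sq',c,b[0].round(1),b[1],'dock',np.round([p@DX,p@DY],4))
    for b in blobs(M['black'],box,40,250):
        p=ray(f,b[0],.05)[:2]; q=p-O; print('handle?',b[0].round(1),b[1],np.round(p,4),'dock',np.round([q@DX,q@DY],4))
E
python3 - <<'E'
from h import *
f=grab('top','t4'); sled(f)
go(dock(0,-.118),.026,Y0-np.pi)
E
```

```text
sq white [248.7 162. ] 107 dock [ 0.0679 -0.1584]
sq white [183.4 175.6] 110 dock [0.0525 0.0218]
sq white [170.5 209. ] 378 dock [-0.0336  0.066 ]
sq blue [216.5 178.8] 328 dock [ 0.0329 -0.0661]
sq blue [192.2 181.8] 331 dock [0.0327 0.0001]
sq blue [167.9 184.7] 337 dock [0.0329 0.066 ]
handle? [236.1 187.8] 113 [0.6087 0.0855] dock [-0.0017 -0.1218]
handle? [253.8 206.9] 98 [0.5589 0.0379] dock [-0.0574 -0.1624]
pos [0.4627 0.0755 0.1513] yaw -3.007 tilt [3.141 0.   ] q [ 0.5   0.55 -1.05  2.02  0.61  0.92  0.83] t 11.8 w 0.0423
  turn units 0.01  shift units x,y,z [-4.93 -0.19  4.18]
```

View pics/t4.png

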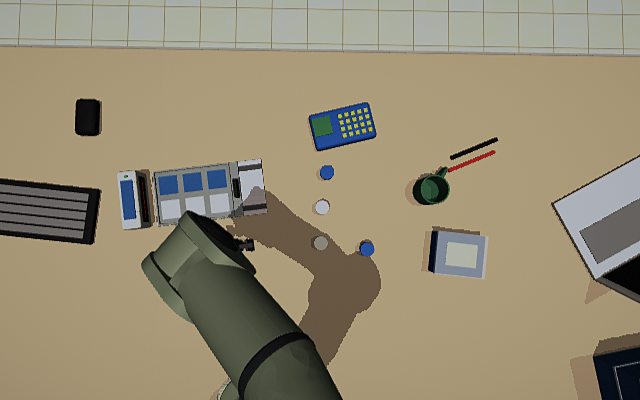

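The sled has not moved: the squares are where they were and the handle is at (236,188). I triangulate the handle using the scene view.

```bash
python3 - <<'E'
from h import *
f=grab('scene'); u,v=map(int,proj(f,[.6,.12,.03])); o=np.array([u-80,v-60])
print('tcp then in crop',(proj(f,[.6108,.0955,.0317])-o)*4)
for d in(-.118,-.122,-.127):
    P=[(proj(f,[*dock(x,d+y),.05])-o)*4 for x in(-.025,.025) for y in (-.005,.005)]; print(d,np.round(P).tolist())
for b in blobs(masks(f)['black'],(u-60,v-25,u+30,v+25),30,600): print(b[0],b[1],np.round(cv2.boxPoints(b[2])-o)*4)
im=f['pixels'][v-25:v+25,u-40:u+27]
cv2.imwrite('pics/c5.png',cv2.resize(im,None,fx=11,fy=11,interpolation=cv2.INTER_NEAREST)[:,:,::-1]); print('c5 offset in 4x crop: u',40*4,'v',35*4)
E
```

```text
tcp then in crop [302.05942495 257.02012534]
-0.118 [[265.0, 220.0], [277.0, 215.0], [317.0, 255.0], [328.0, 250.0]]
-0.122 [[261.0, 221.0], [272.0, 217.0], [312.0, 257.0], [324.0, 252.0]]
-0.127 [[255.0, 224.0], [266.0, 219.0], [306.0, 259.0], [318.0, 255.0]]
c5 offset in 4x crop: u 160 v 140
```

View pics/c5.png

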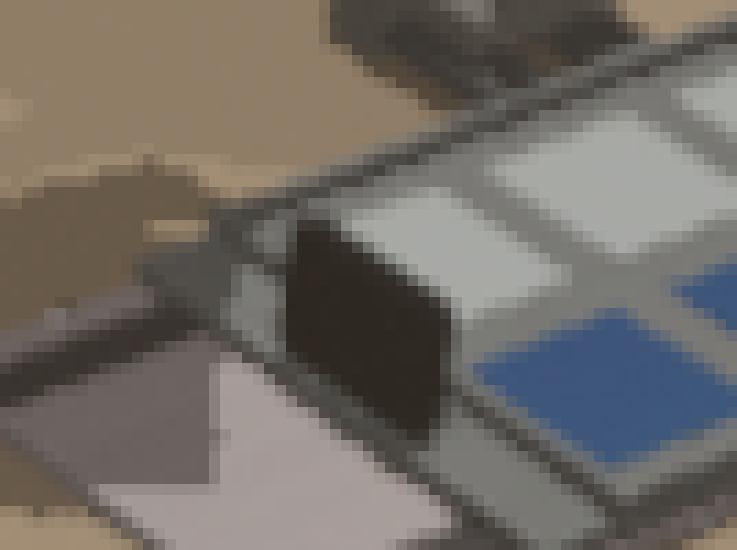

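The triangulation puts the handle at dock y of about -0.119, as expected. The fingers probably closed before the arm had settled, so I retry with settling time.

Emit:
jog_arm:
  motion:
    - [-1,0,0,0,0.5]
    - [-1,0,0,0,0.5]
    - [-1,0,0,0,0.5]
    - [-1,0,0,0,0.5]
    - [-0.93,-0.2,1,0,0.5]
    - [0,0,1,0,0.5]
    - [0,0,0.5,0,0.5]
    - [0,0,0,0,0.5]
    - [0,0,0,0,0.5]
    - [0,0,0,0,0.5]
    - [0,0,0,0,0.5]

```text
clock: 13.0
position: [0.6098, 0.0892, 0.0775]
tool_rot: [-3.141, 0.002, -3.007]
force: [-0.3, -0.7, 0.1]
grip_width: 0.0428
finger_force: 0.0
```

```bash
python3 - <<'E'
from h import *
go(dock(0,-.119),.024,Y0-np.pi)
f=grab('scene'); u,v=map(int,proj(f,[.6,.1,.05]))
im=f['pixels'][v-30:v+30,u-40:u+40]
cv2.imwrite('pics/c6.png',cv2.resize(im,None,fx=8,fy=8)[:,:,::-1])
E
```

```text
pos [0.6098 0.0892 0.0775] yaw -3.007 tilt [-3.141e+00  2.000e-03] q [ 0.33  0.83 -0.89  1.7   0.76  0.99  0.86] t 13.0 w 0.0428
  turn units 0.01  shift units x,y,z [-0.   -0.02  1.78]
```

View pics/c6.png

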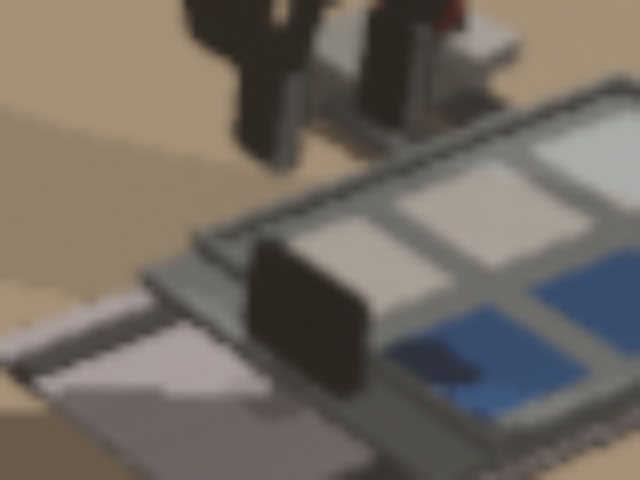

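The open fingers, at (270,150) and (390,110), straddle the fin, whose top is at (310,265). I descend, settle, then close.

Emit:
jog_arm:
  motion:
    - [0,0,0.8,0,0.5]
    - [0,0,0.8,0,0.5]
    - [0,0,0.2,0,0.5]
    - [0,0,0,0,0.5]
    - [0,0,0,0,0.5]
    - [0,0,0,0,0.5]
    - [0,0,0,0,0]
    - [0,0,0,0,0]
    - [0,0,0,0,0]
    - [0,0,0,0,0]
    - [0,0,0,0,0]

```text
clock: 14.15
position: [0.6095, 0.0894, 0.0228]
tool_rot: [-3.142, 0.001, -3.006]
force: [-1.0, -0.7, 6.8]
grip_width: 0.0086
finger_force: 40.6
```

Emit:
jog_arm:
  motion:
    - [0,-0.3,0,0,0]
    - [0,-0.4,0,0,0]
    - [0,-0.4,0,0,0]
    - [0,-0.4,0,0,0]
    - [0,-0.4,0,0,0]
    - [0,-0.4,0,0,0]
    - [0,-0.1,0,0,0]
    - [0,0,0,0,0]
    - [0,0,0,0,0]
    - [0,0,0,0,0]

```text
clock: 15.15
position: [0.6188, 0.0205, 0.0228]
tool_rot: [3.138, 0.001, -3.005]
force: [-4.7, 15.1, 6.2]
grip_width: 0.0083
finger_force: 41.5
```

The sled is at its out stop. I release it and head for the first blue jar.

Emit:
jog_arm:
  motion:
    - [0,0,0,0,0.6]
    - [0,0,0,0,0.6]
    - [0,0,0,0,0.6]
    - [0,0,-1,0,0.6]
    - [0,0,-1,0,0.6]
    - [0,-1,-0.5,0,0.6]
    - [0,-1,0,0,0.6]
    - [0,-1,0,0,0.6]
    - [-0.4,-1,0,0,0.7]
    - [0,-1,0,0,0.7]
    - [0,-0.9,0,0,0.7]
    - [0,0,0,0,0.7]

```text
clock: 16.35
position: [0.6545, -0.1612, 0.0965]
tool_rot: [-3.14, -0.001, -3.012]
force: [-0.3, 0.3, -0.3]
grip_width: 0.0595
finger_force: 0.0
```

```bash
python3 - <<'E'
from h import *
f=grab('top'); sled(f); jars(f)
go((.6544,-.1536),.012,Y0-np.pi)
E
```

```text
sq white [166.6 171.9] 137 dock [0.068  0.0657]
sq white [208.3 172.8] 114 dock [ 0.0518 -0.0459]
sq white [262.4 202.7] 155 dock [-0.0473 -0.1823]
sq white [220.7 202.8] 378 dock [-0.0336 -0.0701]
sq white [196.3 205.8] 373 dock [-0.0334 -0.0039]
sq white [171.2 222.1] 139 dock [-0.0689  0.068 ]
sq blue [242.1 175.7] 329 dock [ 0.0328 -0.1361]
sq blue [217.9 178.6] 330 dock [ 0.0329 -0.07  ]
sq blue [193.7 181.6] 331 dock [ 0.0329 -0.0041]
handle? [261.9 184.9] 97 [0.6171 0.0176] dock [-0.0025 -0.1903]
white [324.4 178.4] 17 [ 0.637  -0.1476  0.042 ]
white [321.8 207. ] 155 [ 0.5606 -0.1413  0.042 ]
white [320.5 243. ] 160 [ 0.4652 -0.1387  0.042 ]
pos [ 0.6544 -0.1584  0.0968] yaw -3.01 tilt [-3.141e+00 -1.000e-03] q [ 0.67  0.88 -0.89  1.52  0.74  1.1   1.31] t 16.4 w 0.06
  turn units -0.03  shift units x,y,z [-0.02  0.16  2.83]
```

Emit:
jog_arm:
  motion:
    - [0,0.08,0,0,0.7]
    - [0,0,1,0,0.7]
    - [0,0,1,0,0.7]
    - [0,0,0.8,0,0.7]
    - [0,0,0,0,0.7]
    - [0,0,0,0,0.7]
    - [0,0,0,0,0.7]
    - [0,0,0,0,0.35]
    - [0,0,0,0,0.35]
    - [0,0,0,0,0.35]
    - [0,0,0,0,0.35]
    - [0,0,0,0,0.35]
  newtons: 30

```text
clock: 17.6
position: [0.6552, -0.1535, 0.0145]
tool_rot: [-3.141, 0.002, -3.007]
force: [-0.2, 1.2, 7.3]
grip_width: 0.0359
finger_force: 29.2
```

```bash
cat >> h.py <<'E'
def sq(row,i): return dock(.033 if row=='b' else -.033,-.070+66e-3*(i-2))
E
python3 - <<'E'
from h import *
for n in ('b1','b3'): go(sq(n[0],int(n[1])),.027,Y0-np.pi)
E
```

```text
pos [ 0.6552 -0.1535  0.0145] yaw -3.007 tilt [-3.141e+00  2.000e-03] q [ 0.63  0.98 -0.83  1.56  0.82  0.99  1.25] t 17.6 w 0.0359
  turn units 0.01  shift units x,y,z [-0.69  7.63 -0.42]
pos [ 0.6552 -0.1535  0.0145] yaw -3.007 tilt [-3.141e+00  2.000e-03] q [ 0.63  0.98 -0.83  1.56  0.82  0.99  1.25] t 17.6 w 0.0359
  turn units 0.01  shift units x,y,z [-0.69 12.03 -0.42]
```

Emit:
jog_arm:
  motion:
    - [0,0,-1,0,0.35]
    - [0,0,-1,0,0.35]
    - [0,0.5,-0.7,0,0.35]
    - [-0.1,1,0,0,0.35]
    - [-0.1,1,0,0,0.35]
    - [-0.1,1,0,0,0.35]
    - [-0.1,1,0,0,0.35]
    - [-0.1,1,0,0,0.35]
    - [-0.1,1,0,0,0.35]
    - [-0.1,1,0,0,0.35]
    - [0,1,0,0,0.35]
    - [0,1,0,0,0.35]

```text
clock: 18.8
position: [0.6367, 0.1329, 0.0947]
tool_rot: [-3.142, 0.001, -3.007]
force: [0.5, 0.0, -0.4]
grip_width: 0.0362
finger_force: 30.4
```

Emit:
jog_arm:
  motion:
    - [0,1,0,0,0.35]
    - [0,1,0,0,0.35]
    - [0,0.5,0,0,0.35]
    - [0,0,0,0,0.35]
    - [0,0,0,0,0.35]
    - [0,0,0,0,0.35]
    - [0,0,0,0,0.35]

```text
clock: 19.5
position: [0.6271, 0.2046, 0.0942]
tool_rot: [-3.141, -0.0, -3.008]
force: [0.2, 0.6, -0.4]
grip_width: 0.0364
finger_force: 30.4
```

```bash
python3 - <<'E'
from h import *
go(sq('b',3),.0285,Y0-np.pi)
E
```

```text
pos [0.6271 0.2046 0.0942] yaw -3.008 tilt [-3.141 -0.   ] q [ 0.13  0.86 -0.89  1.56  0.74  1.08  0.75] t 19.5 w 0.0364
  turn units -0.01  shift units x,y,z [-0.02  0.08  2.19]
```

Emit:
jog_arm:
  motion:
    - [0,0.08,0.8,0,0.35]
    - [0,0,0.8,0,0.35]
    - [0,0,0.4,0,0.35]
    - [0,0,0.17,0,0.35]
    - [0,0,0,0,0.35]
    - [0,0,0,0,0.35]
    - [0,0,0,0,0.35]
    - [0,0,0,0,0.6]
    - [0,0,0,0,0.6]
    - [0,0,0,0,0.6]
    - [0,0,-1,0,0.6]
    - [0,0,-1,0,0.6]

```text
clock: 20.7
position: [0.6259, 0.2084, 0.0893]
tool_rot: [3.142, -0.002, -3.006]
force: [0.4, 0.0, 0.3]
grip_width: 0.0513
finger_force: 0.0
```

```bash
python3 - <<'E'
from h import *
go((.4508,-.2615),.1,Y0-np.pi)
E
```

```text
pos [0.6259 0.2084 0.0893] yaw -3.006 tilt [ 3.142e+00 -2.000e-03] q [ 0.12  0.87 -0.89  1.56  0.74  1.07  0.74] t 20.7 w 0.0513
  turn units 0.02  shift units x,y,z [  7.88 -14.74  -0.36]
```

Emit:
jog_arm:
  motion:
    - [0,-1,-0.4,0,0.6]
    - [0.2,-1,0,0,0.6]
    - [0.7,-1,0,0,0.6]
    - [0.7,-1,0,0,0.6]
    - [0.7,-1,0,0,0.7]
    - [0.7,-1,0,0,0.7]
    - [0.7,-1,0,0,0.7]
    - [0.7,-1,0,0,0.7]
    - [0.7,-1,0,0,0.7]
    - [0.7,-1,0,0,0.7]
    - [0.7,-1,0,0,0.7]
    - [0.7,-1,0,0,0.7]

```text
clock: 21.9
position: [0.4601, -0.1786, 0.1013]
tool_rot: [-3.141, 0.0, -3.006]
force: [-0.1, -0.4, -0.5]
grip_width: 0.0599
finger_force: 0.0
```

Emit:
jog_arm:
  motion:
    - [0.7,-1,0,0,0.7]
    - [0,-1,0,0,0.7]
    - [0,-0.7,0,0,0.7]
    - [0,0,0,0,0.7]
    - [0,0,0,0,0.7]
    - [0,0,0,0,0.7]
    - [0,0,0,0,0.7]

```text
clock: 22.6
position: [0.4511, -0.2597, 0.1012]
tool_rot: [3.142, -0.0, -3.005]
force: [-0.1, -0.2, -0.3]
grip_width: 0.0599
finger_force: 0.0
```

```bash
python3 - <<'E'
from h import *
f=grab('top','t7'); jars(f)
for c in('blue','white'):
  for b in blobs(masks(f)[c],(150,155,255,230),40): print(c,b[0].round(1),b[1],np.round(ray(f,b[0],.056)[:2],4))
print(sq('b',3))
go((.4508,-.2615),.0135,Y0-np.pi)
E
```

```text
white [321.7 206.9] 152 [ 0.5608 -0.1412  0.042 ]
white [320.4 242.9] 159 [ 0.4652 -0.1386  0.042 ]
blue [242.  175.7] 330 [0.6404 0.0695]
blue [217.8 178.6] 332 [0.632  0.1328]
blue [192.2 181.7] 283 [0.623  0.1994]
white [165.5 172.1] 125 [0.6476 0.2696]
white [167.5 197.2] 946 [0.5819 0.2625]
white [244.7 199.6] 367 [0.5774 0.0613]
white [220.5 202.7] 365 [0.5686 0.1242]
white [196.2 205.8] 366 [0.5601 0.1874]
white [171.1 222.1] 134 [0.5169 0.2516]
[0.62733857 0.20694464]
pos [ 0.4511 -0.2598  0.1012] yaw -3.005 tilt [-3.142 -0.   ] q [ 1.09  0.69 -0.96  1.94  0.72  0.9   1.46] t 22.6 w 0.0597
  turn units 0.03  shift units x,y,z [ 0.02 -0.06  2.92]
```

View pics/t7.png

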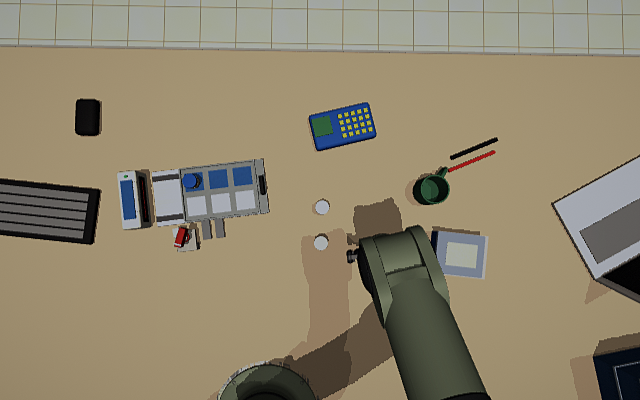

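The first blue jar stands on b3 at (192,181), the white jars are unchanged at (321,207) and (320,243), and the gripper is above the second blue jar.

Emit:
jog_arm:
  motion:
    - [0,-0.06,0.9,0,0.7]
    - [0,0,0.9,0,0.7]
    - [0,0,0.8,0,0.7]
    - [0,0,0.3,0,0.7]
    - [0,0,0,0,0.7]
    - [0,0,0,0,0.7]
    - [0,0,0,0,0.7]
    - [0,0,0,0,0.35]
    - [0,0,0,0,0.35]
    - [0,0,0,0,0.35]
    - [0,0,0,0,0.35]
    - [0,0,0,0,0.35]

```text
clock: 23.85
position: [0.4517, -0.2625, 0.0148]
tool_rot: [-3.141, 0.001, -3.006]
force: [-0.8, 0.9, 8.5]
grip_width: 0.0362
finger_force: 29.1
```

```bash
python3 - <<'E'
from h import *
go(sq('b',1),.1,Y0-np.pi)
E
```

```text
pos [ 0.4517 -0.2625  0.0148] yaw -3.006 tilt [-3.141e+00  1.000e-03] q [ 1.    0.81 -0.83  1.97  0.88  0.77  1.34] t 23.9 w 0.0362
  turn units 0.01  shift units x,y,z [-7.89 10.32 -2.84]
```

Emit:
jog_arm:
  motion:
    - [0,0,-1,0,0.35]
    - [0,0,-1,0,0.35]
    - [0,0,-0.8,0,0.35]
    - [-0.8,1,0,0,0.35]
    - [-0.8,1,0,0,0.35]
    - [-0.8,1,0,0,0.35]
    - [-0.8,1,0,0,0.35]
    - [-0.8,1,0,0,0.35]
    - [-0.8,1,0,0,0.35]
    - [-0.8,1,0,0,0.35]
    - [-0.8,1,0,0,0.35]
    - [-0.8,1,0,0,0.35]

```text
clock: 25.05
position: [0.6295, 0.0357, 0.0983]
tool_rot: [-3.141, 0.0, -3.006]
force: [0.3, -1.4, -1.4]
grip_width: 0.0361
finger_force: 30.5
```

Emit:
jog_arm:
  motion:
    - [-0.7,1,0,0,0.35]
    - [0,0.3,0,0,0.35]
    - [0,0,0,0,0.35]
    - [0,0,0,0,0.35]
    - [0,0,0,0,0.35]
    - [0,0,0,0,0.35]

```text
clock: 25.65
position: [0.6444, 0.0743, 0.0982]
tool_rot: [-3.141, -0.0, -3.008]
force: [-0.0, 0.3, -1.2]
grip_width: 0.036
finger_force: 30.5
```

```bash
python3 - <<'E'
from h import *
go(sq('b',1),.0288,Y0-np.pi)
E
```

```text
pos [0.6444 0.0743 0.0982] yaw -3.008 tilt [-3.141 -0.   ] q [ 0.34  0.85 -0.9   1.59  0.73  1.07  0.94] t 25.6 w 0.036
  turn units -0.01  shift units x,y,z [-0.03  0.06  2.31]
```

Emit:
jog_arm:
  motion:
    - [0,0.06,0.8,0,0.35]
    - [0,0,0.8,0,0.35]
    - [0,0,0.5,0,0.35]
    - [0,0,0.19,0,0.35]
    - [0,0,0,0,0.35]
    - [0,0,0,0,0.35]
    - [0,0,0,0,0.35]
    - [0,0,0,0,0.55]
    - [0,0,0,0,0.55]
    - [0,0,0,0,0.55]
    - [0,0,-1,0,0.55]
    - [0,0,-1,0,0.55]

```text
clock: 26.85
position: [0.6437, 0.0777, 0.0897]
tool_rot: [3.141, -0.002, -3.006]
force: [1.1, -0.3, 0.1]
grip_width: 0.0468
finger_force: 0.0
```

```bash
python3 - <<'E'
from h import *
go((.5608,-.1412),.1,Y0-np.pi)
E
```

```text
pos [0.6437 0.0777 0.0897] yaw -3.006 tilt [ 3.141e+00 -2.000e-03] q [ 0.33  0.86 -0.89  1.6   0.74  1.06  0.93] t 26.9 w 0.0468
  turn units 0.02  shift units x,y,z [ 3.71 -6.86 -0.34]
```

Emit:
jog_arm:
  motion:
    - [0,0,-0.4,0,0.6]
    - [0.5,-1,0,0,0.6]
    - [0.5,-1,0,0,0.6]
    - [0.5,-1,0,0,0.7]
    - [0.5,-1,0,0,0.7]
    - [0.5,-1,0,0,0.7]
    - [0.6,-1,0,0,0.7]
    - [0.6,-0.9,0,0,0.7]
    - [0,0,0,0,0.7]
    - [0,0,0,0,0.7]
    - [0,0,0,0,0.7]

```text
clock: 27.95
position: [0.5625, -0.1414, 0.1015]
tool_rot: [3.141, 0.0, -3.005]
force: [0.4, 0.3, 0.6]
grip_width: 0.0598
finger_force: 0.0
```

```bash
python3 - <<'E'
from h import *
f=grab('top'); jars(f)
for b in blobs(masks(f)['blue'],(150,155,255,230),40): print(b[0].round(1),b[1])
go((.5608,-.1412),.0135,Y0-np.pi)
E
```

```text
white [339.6 195.1] 25 [ 0.5928 -0.1887  0.042 ]
white [319. 205.] 20 [ 0.5659 -0.1339  0.042 ]
white [315.4 245.5] 18 [ 0.4584 -0.1255  0.042 ]
[241.5 175.6] 294
[217.9 178.6] 331
[192.3 181.6] 293
pos [ 0.5625 -0.1413  0.1014] yaw -3.005 tilt [3.141 0.   ] q [ 0.76  0.76 -0.93  1.78  0.73  0.98  1.24] t 28.0 w 0.06
  turn units 0.03  shift units x,y,z [0.06 0.01 2.93]
```

Emit:
jog_arm:
  motion:
    - [0.06,0,0.9,0,0.7]
    - [0,0,0.9,0,0.7]
    - [0,0,0.8,0,0.7]
    - [0,0,0.3,0,0.7]
    - [0,0,0,0,0.7]
    - [0,0,0,0,0.7]
    - [0,0,0,0,0.7]
    - [0,0,0,0,0.35]
    - [0,0,0,0,0.35]
    - [0,0,0,0,0.35]
    - [0,0,0,0,0.35]
    - [0,0,0,0,0.35]

```text
clock: 29.2
position: [0.5609, -0.1428, 0.0152]
tool_rot: [-3.141, 0.001, -3.007]
force: [-0.3, 0.8, 8.0]
grip_width: 0.0357
finger_force: 29.2
```

```bash
python3 - <<'E'
from h import *
go(sq('w',3),.1,Y0-np.pi)
E
```

```text
pos [ 0.5609 -0.1428  0.0152] yaw -3.007 tilt [-3.141e+00  1.000e-03] q [ 0.71  0.87 -0.83  1.82  0.85  0.85  1.15] t 29.2 w 0.0357
  turn units 0.01  shift units x,y,z [-1.55 11.26 -2.83]
```

Emit:
jog_arm:
  motion:
    - [0,0,-1,0,0.35]
    - [0,0,-1,0,0.35]
    - [0,0,-0.8,0,0.35]
    - [-0.1,1,0,0,0.35]
    - [-0.1,1,0,0,0.35]
    - [-0.1,1,0,0,0.35]
    - [-0.1,1,0,0,0.35]
    - [-0.1,1,0,0,0.35]
    - [-0.2,1,0,0,0.35]
    - [-0.2,1,0,0,0.35]
    - [-0.2,1,0,0,0.35]
    - [-0.2,1,0,0,0.35]

```text
clock: 30.4
position: [0.5626, 0.1312, 0.0986]
tool_rot: [-3.141, 0.0, -3.007]
force: [0.5, -0.4, -1.4]
grip_width: 0.0361
finger_force: 30.4
```

Emit:
jog_arm:
  motion:
    - [-0.25,1,0,0,0.35]
    - [0,1,0,0,0.35]
    - [0,0.25,0,0,0.35]
    - [0,0,0,0,0.35]
    - [0,0,0,0,0.35]
    - [0,0,0,0,0.35]
    - [0,0,0,0,0.35]

```text
clock: 31.1
position: [0.5613, 0.1968, 0.0984]
tool_rot: [-3.141, 0.0, -3.008]
force: [-0.9, 0.5, -1.5]
grip_width: 0.0357
finger_force: 30.4
```

```bash
python3 - <<'E'
from h import *
go(sq('w',3),.0292,Y0-np.pi)
E
```

```text
pos [0.5613 0.1968 0.0984] yaw -3.008 tilt [-3.141  0.   ] q [ 0.16  0.78 -0.91  1.74  0.73  0.99  0.67] t 31.1 w 0.0357
  turn units -0.0  shift units x,y,z [-0.03  0.04  2.31]
```

Emit:
jog_arm:
  motion:
    - [0,0.04,0.8,0,0.35]
    - [0,0,0.8,0,0.35]
    - [0,0,0.5,0,0.35]
    - [0,0,0.19,0,0.35]
    - [0,0,0,0,0.35]
    - [0,0,0,0,0.35]
    - [0,0,0,0,0.35]
    - [0,0,0,0,0.55]
    - [0,0,0,0,0.55]
    - [0,0,0,0,0.55]
    - [0,0,-1,0,0.55]
    - [0,0,-1,0,0.55]

```text
clock: 32.3
position: [0.5602, 0.1992, 0.0901]
tool_rot: [3.141, -0.001, -3.006]
force: [-0.3, -0.1, -0.2]
grip_width: 0.047
finger_force: 0.0
```

```bash
python3 - <<'E'
from h import *
f=grab('top'); jars(f)
go((.4652,-.1386),.1,Y0-np.pi)
E
```

```text
white [320.5 242.7] 142 [ 0.4659 -0.1387  0.042 ]
pos [0.5621 0.2004 0.095 ] yaw -3.006 tilt [3.14  0.004] q [ 0.15  0.78 -0.91  1.75  0.73  0.98  0.66] t 32.4 w 0.0466
  turn units 0.02  shift units x,y,z [  4.71 -10.77  -0.17]
```

Emit:
jog_arm:
  motion:
    - [0,-1,-0.2,0,0.6]
    - [0,-1,0,0,0.6]
    - [0.5,-1,0,0,0.6]
    - [0.5,-1,0,0,0.6]
    - [0.5,-1,0,0,0.7]
    - [0.6,-1,0,0,0.7]
    - [0.6,-1,0,0,0.7]
    - [0.6,-1,0,0,0.7]
    - [0.7,-1,0,0,0.7]
    - [0.7,-1,0,0,0.7]
    - [0,-0.8,0,0,0.7]
    - [0,0,0,0,0.7]

```text
clock: 33.55
position: [0.4644, -0.1443, 0.0955]
tool_rot: [-3.14, -0.0, -3.011]
force: [-0.1, 0.3, 0.0]
grip_width: 0.0597
finger_force: 0.0
```

Emit:
jog_arm:
  motion:
    - [0,0,0,0,0.7]
    - [0,0,0,0,0.7]

```text
clock: 33.75
position: [0.4649, -0.1399, 0.0958]
tool_rot: [3.141, 0.0, -3.005]
force: [-0.0, 0.5, 0.0]
grip_width: 0.0595
finger_force: 0.0
```

```bash
python3 - <<'E'
from h import *
go((.4655,-.1386),.0135,Y0-np.pi)
E
```

```text
pos [ 0.4649 -0.1399  0.0958] yaw -3.005 tilt [3.141 0.   ] q [ 0.87  0.65 -0.96  2.03  0.73  0.85  1.2 ] t 33.8 w 0.0595
  turn units 0.03  shift units x,y,z [-0.03  0.04  2.74]
```

Emit:
jog_arm:
  motion:
    - [0,0.04,0.9,0,0.7]
    - [0,0,0.9,0,0.7]
    - [0,0,0.7,0,0.7]
    - [0,0,0.2,0,0.7]
    - [0,0,0,0,0.7]
    - [0,0,0,0,0.7]
    - [0,0,0,0,0.7]
    - [0,0,0,0,0.35]
    - [0,0,0,0,0.35]
    - [0,0,0,0,0.35]
    - [0,0,0,0,0.35]
    - [0,0,0,0,0.35]

```text
clock: 34.95
position: [0.465, -0.1397, 0.0153]
tool_rot: [-3.141, 0.001, -3.007]
force: [-2.0, 0.5, 7.7]
grip_width: 0.0362
finger_force: 29.1
```

```bash
python3 - <<'E'
from h import *
go(sq('w',1),.1,Y0-np.pi)
E
```

```text
pos [ 0.465  -0.1397  0.0153] yaw -3.007 tilt [-3.141e+00  1.000e-03] q [ 0.78  0.77 -0.83  2.07  0.9   0.71  1.06] t 35.0 w 0.0362
  turn units 0.01  shift units x,y,z [-4.71  6.33 -2.82]
```

Emit:
jog_arm:
  motion:
    - [0,0,-1,0,0.35]
    - [0,0,-1,0,0.35]
    - [0,0,-0.8,0,0.35]
    - [-0.8,1,0,0,0.35]
    - [-0.8,1,0,0,0.35]
    - [-0.8,1,0,0,0.35]
    - [-0.8,1,0,0,0.35]
    - [-0.8,1,0,0,0.35]
    - [-0.7,1,0,0,0.35]
    - [0,0.35,0,0,0.35]
    - [0,0,0,0,0.35]
    - [0,0,0,0,0.35]

```text
clock: 36.15
position: [0.5782, 0.067, 0.0986]
tool_rot: [-3.141, -0.001, -3.007]
force: [1.0, -0.7, -1.4]
grip_width: 0.0362
finger_force: 30.4
```

Emit:
jog_arm:
  motion:
    - [0,0,0,0,0.35]
    - [0,0,0,0,0.35]

```text
clock: 36.35
position: [0.5785, 0.0667, 0.0988]
tool_rot: [-3.141, -0.0, -3.008]
force: [0.1, -0.7, -1.1]
grip_width: 0.036
finger_force: 30.4
```

```bash
python3 - <<'E'
from h import *
go(sq('w',1),.0293,Y0-np.pi)
E
```

```text
pos [0.5785 0.0667 0.0988] yaw -3.008 tilt [-3.141 -0.   ] q [ 0.39  0.76 -0.92  1.78  0.72  0.98  0.88] t 36.4 w 0.036
  turn units -0.01  shift units x,y,z [-0.04  0.02  2.32]
```

Place it, then retreat to look at the tray.

Emit:
jog_arm:
  motion:
    - [-0.04,0,0.8,0,0.35]
    - [0,0,0.8,0,0.35]
    - [0,0,0.5,0,0.35]
    - [0,0,0.2,0,0.35]
    - [0,0,0,0,0.35]
    - [0,0,0,0,0.35]
    - [0,0,0,0,0.35]
    - [0,0,0,0,0.55]
    - [0,0,0,0,0.55]
    - [0,0,0,0,0.55]
    - [0,0,-1,0,0.55]
    - [0,0,-1,0,0.55]

```text
clock: 37.55
position: [0.5792, 0.0684, 0.09]
tool_rot: [3.141, -0.002, -3.006]
force: [0.1, -0.7, 0.4]
grip_width: 0.0468
finger_force: 0.0
```

Emit:
jog_arm:
  motion:
    - [0,-1,-0.5,0,0.5]
    - [0,-1,0,0,0.5]
    - [0,-1,0,0,0.5]
    - [0,-1,0,0,0.5]
    - [0,-1,0,0,0.5]
    - [0,0,0,0,0.5]
    - [0,0,0,0,0.5]
    - [0,0,0,0,0.5]

```text
clock: 38.35
position: [0.5999, -0.0793, 0.1048]
tool_rot: [3.141, 0.0, -3.005]
force: [-0.5, -0.2, 0.7]
grip_width: 0.0426
finger_force: 0.0
```

```bash
python3 - <<'E'
from h import *
f=grab('top'); jars(f); go(dock(0,-.189),.1,Y0-np.pi)
g=grab('scene'); 
for n in('b1','b3','w1','w3'): print(n,proj(f,[*sq(n[0],int(n[1])),.056]).round(1),proj(g,[*sq(n[0],int(n[1])),.056]).round(1))
a=cv2.resize(f['pixels'][145:245,140:300],None,fx=4,fy=4,interpolation=cv2.INTER_NEAREST)
u,v=map(int,proj(g,[.6,.14,.03])); b=cv2.resize(g['pixels'][v-45:v+45,u-70:u+70],None,fx=4,fy=4)
print('scene crop origin',u-70,v-45)
cv2.imwrite('pics/c8.png',a[:,:,::-1]); cv2.imwrite('pics/c9.png',b[:,:,::-1])
E
```

```text
white [286.5 179.1] 90 [ 0.6339 -0.0466  0.042 ]
white [282.6 210.8] 45 [ 0.5494 -0.0375  0.042 ]
pos [ 0.6    -0.0792  0.1049] yaw -3.005 tilt [3.141 0.   ] q [ 0.62  0.78 -0.92  1.71  0.72  1.02  1.15] t 38.4 w 0.0423
  turn units 0.03  shift units x,y,z [-1.08  3.16  0.16]
b1 [239.5 173.9] [396.7 180.8]
b3 [189.3 180.1] [434.2 165.8]
w1 [242.4 198.8] [379.7 169. ]
w3 [192.1 205. ] [416.8 155. ]
scene crop origin 336 129
```

View pics/c8.png

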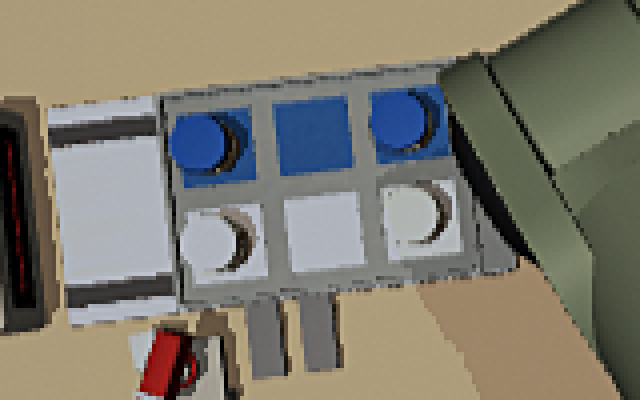

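View pics/c9.png

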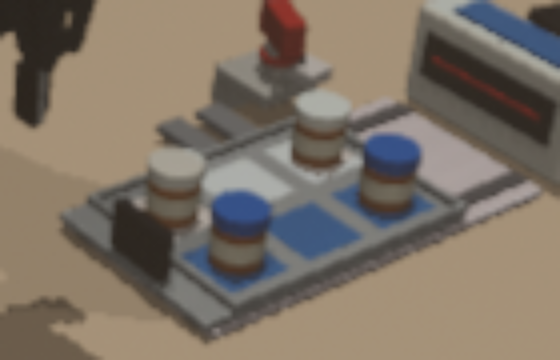

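All four jars stand upright within about 3 mm of centre: in the top crop, b3 at (200,143), b1 at (402,121), w3 at (213,240) and w1 at (413,213). No other jars are on the bench. I grip the handle again and push the sled home.

Emit:
jog_arm:
  motion:
    - [-0.5,1,0,0,0.38]
    - [-0.5,1,0,0,0.38]
    - [-0.08,1,0,0,0.38]
    - [0,0.16,1,0,0.38]
    - [0,0,0,0,0.38]
    - [0,0,0,0,0.38]
    - [0,0,0,0,0.38]
    - [0,0,0,0,0.38]

```text
clock: 39.25
position: [0.6198, 0.0172, 0.0757]
tool_rot: [-3.141, 0.001, -3.007]
force: [0.6, 0.3, -0.6]
grip_width: 0.0328
finger_force: 0.0
```

```bash
python3 - <<'E'
from h import *
go(dock(0,-.189),.024,Y0-np.pi)
E
```

```text
pos [0.6198 0.0172 0.0757] yaw -3.007 tilt [-3.141e+00  1.000e-03] q [ 0.44  0.84 -0.88  1.69  0.76  0.99  0.98] t 39.2 w 0.0328
  turn units 0.0  shift units x,y,z [0.01 0.07 1.72]
```

Emit:
jog_arm:
  motion:
    - [0,0.07,0,0,0.38]
    - [0,0,0.7,0,0.38]
    - [0,0,0.7,0,0.38]
    - [0,0,0.3,0,0.38]
    - [0,0,0,0,0.38]
    - [0,0,0,0,0.38]
    - [0,0,0,0,0.38]
    - [0,0,0,0,0]
    - [0,0,0,0,0]
    - [0,0,0,0,0]
    - [0,0,0,0,0]
    - [0,0,0,0,0]
  newtons: 40

```text
clock: 40.45
position: [0.6193, 0.0208, 0.0244]
tool_rot: [3.141, 0.001, -3.006]
force: [-2.3, 3.2, 6.9]
grip_width: 0.0081
finger_force: 39.8
```

Emit:
jog_arm:
  motion:
    - [0,0.05,0,0,0]
    - [0,0.12,0,0,0]
    - [0,0.2,0,0,0]
    - [0,0.25,0,0,0]
    - [0,0.25,0,0,0]
    - [0,0.25,0,0,0]
    - [0,0.25,0,0,0]
    - [0,0.25,0,0,0]
    - [0,0.25,0,0,0]
    - [0,0.2,0,0,0]
    - [0,0.15,0,0,0]
    - [0,0.08,0,0,0]

```text
clock: 41.65
position: [0.6102, 0.0884, 0.0244]
tool_rot: [-3.141, 0.001, -3.006]
force: [-0.4, -3.1, 7.8]
grip_width: 0.0085
finger_force: 39.9
```

Emit:
jog_arm:
  motion:
    - [0,0.05,0,0,0]
    - [0,0.05,0,0,0]
    - [0,0,0,0,0]
    - [0,0,0,0,0]
    - [0,0,0,0,0]

```text
clock: 42.15
position: [0.6099, 0.0902, 0.0243]
tool_rot: [-3.14, 0.001, -3.007]
force: [-0.2, -5.7, 8.3]
grip_width: 0.0082
finger_force: 40.1
```

Emit:
jog_arm:
  motion:
    - [0,0.07,0,0,0]
    - [0,0.07,0,0,0]
    - [0,0,0,0,0]
    - [0,0,0,0,0]
    - [0,0,0,0,0]

```text
clock: 42.65
position: [0.6099, 0.0904, 0.0243]
tool_rot: [-3.134, 0.0, -3.01]
force: [0.6, -22.4, 15.2]
grip_width: 0.0079
finger_force: 40.9
```

Emit:
jog_arm:
  motion:
    - [0,-0.14,0,0,0]
    - [0,0,0,0,0]
    - [0,0,0,0,0.38]
    - [0,0,0,0,0.38]
    - [0,0,0,0,0.38]
    - [0,0,-0.7,0,0.38]
    - [0,0,-1,0,0.38]
    - [0,0,-1,0,0.4]
    - [0,0,-0.8,0,0.5]
    - [0,0,0,0,0.5]
    - [0,0,0,0,0.5]
    - [0,0,0,0,0.5]

```text
clock: 43.85
position: [0.609, 0.0912, 0.1285]
tool_rot: [-3.142, -0.001, -3.006]
force: [1.0, 0.2, 0.6]
grip_width: 0.0425
finger_force: 0.0
```

```bash
python3 - <<'E'
from h import *
f=grab('top'); sled(f)
for b in blobs(masks(f)['red'],(150,215,215,260),10): print('red',b[0].round(1),b[1],np.round(ray(f,b[0],.086),4),b[2])
go((.481,.2205),.125,2.865)
go((.481,.2205),.125)
E
```

```text
sq white [181.5 167. ] 175 dock [0.0765 0.0244]
sq white [219.5 164.8] 103 dock [ 0.0699 -0.0786]
sq white [168.1 210.3] 411 dock [-0.0361  0.0728]
handle? [159.5 172.8] 60 [0.6461 0.2872] dock [0.0623 0.073 ]
red [179.7 235.7] 104 [0.4827 0.2193 0.086 ] ((179.69810485839844, 235.55661010742188), (6.593306064605713, 15.796463012695312), 15.945395469665527)
pos [0.6089 0.0913 0.1282] yaw -3.006 tilt [-3.142e+00 -1.000e-03] q [ 0.34  0.77 -0.93  1.67  0.69  1.07  0.91] t 43.9 w 0.0427
  turn units -73.39  shift units x,y,z [5.28 2.98 0.11]
pos [0.6089 0.0913 0.1282] yaw -3.006 tilt [-3.142e+00 -1.000e-03] q [ 0.34  0.77 -0.93  1.67  0.69  1.07  0.91] t 43.9 w 0.0427
  turn units -0.0  shift units x,y,z [3.64 4.84 0.11]
```

Emit:
jog_arm:
  motion:
    - [0.73,0.96,0,0,0.5]
    - [0.73,0.96,0,0,0.5]
    - [0.73,0.96,0,0,0.5]
    - [0.73,0.96,0,0,0.5]
    - [0.73,0.96,0,0,0.5]
    - [0,0,0,1,0.5]
    - [0,0,0,1,0.5]
    - [0,0,0,1,0.5]
    - [0,0,0,1,0.5]
    - [0,0,0,1,0.5]
    - [0,0,0,0.15,0.5]
    - [0,0,0,0,0.5]

```text
clock: 45.1
position: [0.4812, 0.2193, 0.1284]
tool_rot: [-3.141, -0.0, 2.867]
force: [0.3, -1.5, -0.6]
grip_width: 0.0431
finger_force: 0.0
```

Emit:
jog_arm:
  motion:
    - [0,0,0,0,0.5]
    - [0,0,0,0,0.5]

```text
clock: 45.3
position: [0.4814, 0.2193, 0.1286]
tool_rot: [-3.142, -0.0, 2.866]
force: [-1.2, -0.3, -0.5]
grip_width: 0.0425
finger_force: 0.0
```

```bash
python3 - <<'E'
from h import *
go((.481,.2205),.062,2.865)
E
```

```text
pos [0.4814 0.2193 0.1286] yaw 2.866 tilt [-3.142 -0.   ] q [ 0.09  0.62 -0.87  1.9   0.6   0.91  0.21] t 45.3 w 0.0425
  turn units 0.01  shift units x,y,z [0.02 0.04 2.22]
```

Emit:
jog_arm:
  motion:
    - [0,0.04,0.8,0,0.5]
    - [0,0,0.8,0,0.5]
    - [0,0,0.62,0,0.5]
    - [0,0,0,0,0.5]
    - [0,0,0,0,0.5]
    - [0,0,0,0,0.1]
    - [0,0,0,0,0.1]
    - [0,0,0,0,0.1]
    - [0,0,0,0,0.1]
    - [0,0,-0.1,0,0.1]
    - [0,0,0,0,0.1]
  newtons: 40

```text
clock: 46.4
position: [0.4819, 0.2205, 0.0655]
tool_rot: [3.141, 0.0, 2.865]
force: [1.6, 1.6, -6.0]
grip_width: 0.015
finger_force: 39.1
```

Emit:
jog_arm:
  motion:
    - [0,0,0,1,0.1]
    - [0,0,0,1,0.1]
    - [0,0,0,1,0.1]
    - [0,0,0,1,0.1]
    - [0,0,0,1,0.1]
    - [0,0,0,1,0.1]
    - [0,0,0,1,0.1]
    - [0,0,0,1,0.1]
    - [0,0,0,1,0.1]
    - [0,0,0,1,0.1]
    - [0,0,0,1,0.1]
    - [0,0,0,1,0.1]

```text
clock: 47.6
position: [0.4805, 0.219, 0.0645]
tool_rot: [-3.138, 0.001, 1.901]
force: [-5.1, -5.1, -6.6]
grip_width: 0.015
finger_force: 39.2
```

Emit:
jog_arm:
  motion:
    - [0,0,0,1,0.1]
    - [0,0,0,1,0.1]
    - [0,0,0,0.5,0.1]
    - [0,0,0,0,0.1]
    - [0,0,0,0,0.1]
    - [0,0,0,0,0.1]

```text
clock: 48.2
position: [0.48, 0.2189, 0.0643]
tool_rot: [-3.138, 0.002, 1.705]
force: [-5.7, -6.0, -6.2]
grip_width: 0.015
finger_force: 39.2
```

Emit:
jog_arm:
  motion:
    - [0,0,0.15,0,0.1]
    - [0,0,0.15,0,0.1]
    - [0,0,0.1,0,0.1]
    - [0,0,0,0,0.1]
    - [0,0,0,0,0.1]
    - [0,0,0,0,0.1]

```text
clock: 48.8
position: [0.481, 0.2194, 0.054]
tool_rot: [-3.14, 0.002, 1.704]
force: [-10.5, -7.8, 26.5]
grip_width: 0.0149
finger_force: 46.0
```

Emit:
jog_arm:
  motion:
    - [0,0,-0.07,0,0.1]
    - [0,0,0,0,0.1]
    - [0,0,0,0,0.5]
    - [0,0,0,0,0.5]
    - [0,0,0,0,0.5]
    - [0,0,-0.8,0,0.5]
    - [0,0,-1,0,0.5]
    - [0,0,-1,0,0.5]
    - [0,0,-1,0,0.5]
    - [0,0,0,0,0.5]
    - [0,0,0,0,0.5]

```text
clock: 49.9
position: [0.4821, 0.2205, 0.1696]
tool_rot: [3.14, -0.0, 1.704]
force: [-0.2, -0.2, 0.2]
grip_width: 0.0426
finger_force: 0.0
```

```bash
python3 - <<'E'
from h import *
g=grab('scene')
def red(g):
    return [(b[0].round(2),b[1],cv2.boundingRect(np.argwhere(0==0) if 0 else np.int32(cv2.boxPoints(b[2])))) for b in blobs(masks(g)['red'],(380,120,430,165),5)]
print(red(g))
i=cv2.cvtColor(cv2.imread('pics/scene0.png'),cv2.COLOR_BGR2RGB); print('start',red({'pixels':i}))
for r in(0,.002,.005,.01): print(r,[proj(g,[*dock(-.112,.03),z+r]).round(1).tolist() for z in(.048,.062,.076)])
u,v=map(int,proj(g,[.54,.2,.04])); 
b=cv2.resize(g['pixels'][v-45:v+45,u-65:u+65],None,fx=6,fy=6); cv2.imwrite('pics/c10.png',b[:,:,::-1])
E
```

```text
[(array([405.81, 134.93]), 42, (398, 131, 15, 8))]
start [(array([405.38, 134.86]), 42, (399, 131, 13, 8))]
0 [[405.9, 142.3], [406.5, 138.0], [407.0, 133.7]]
0.002 [[406.0, 141.7], [406.6, 137.4], [407.1, 133.0]]
0.005 [[406.1, 140.8], [406.7, 136.4], [407.3, 132.1]]
0.01 [[406.3, 139.2], [406.9, 134.9], [407.5, 130.5]]
```

View pics/c10.png

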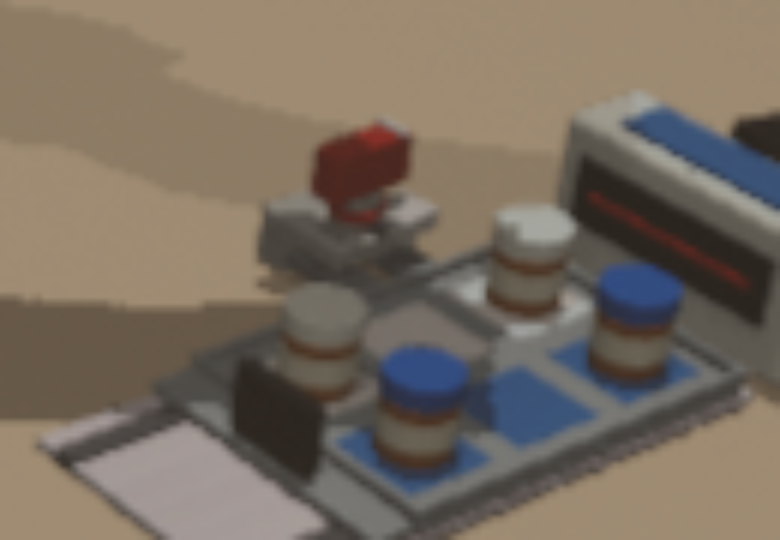

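The tray is home with all four jars upright. The collar's wing, at (360,165), points along the tray again. I compare it with the start picture to check that it is fully down.

```bash
python3 - <<'E'
from h import *
g=grab('scene')['pixels']; i=cv2.cvtColor(cv2.imread('pics/scene0.png'),cv2.COLOR_BGR2RGB)
for im in(i,g):
    H,S,V=cv2.split(cv2.cvtColor(im,cv2.COLOR_RGB2HSV)); m=((H<6)|(H>172))&(S>120)
    for b in blobs(m,(380,120,430,165),5): print(b[0].round(2),b[1])
a=np.hstack([cv2.resize(x[115:170,385:430],None,fx=8,fy=8,interpolation=cv2.INTER_NEAREST) for x in(i,g)])
cv2.imwrite('pics/c11.png',a[:,:,::-1])
f=grab('top'); 
for b in blobs(masks(f)['red'],(150,215,215,260),10): print('top red',b[0].round(1),b[1],b[2])
E
```

```text
[406.43 135.87] 68
[401.64 141.82] 11
[405.56 146.67] 9
[405.71 137.63] 113
[405.6 146.6] 10
top red [186.  236.5] 44 ((186.0, 236.5), (9.0, 6.0), 90.0)
top red [177.8 237.4] 48 ((177.91893005371094, 237.51351928710938), (6.247161388397217, 7.233555316925049), 80.53767395019531)
```

View pics/c11.png

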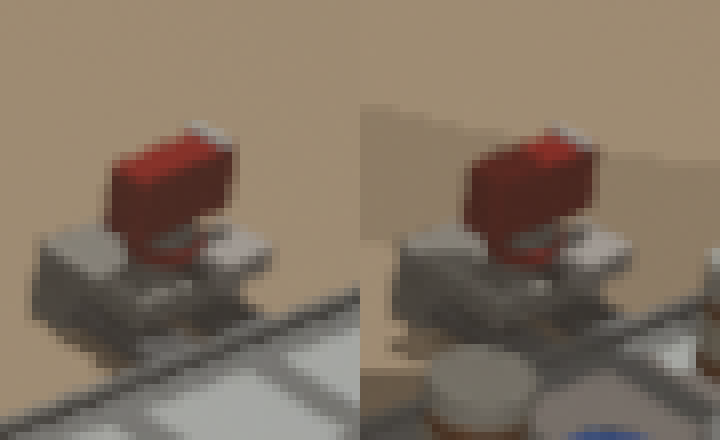

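The collar looks identical to the start picture, so it is down and locked, and the gripper is clear of everything.

```bash
python3 -c "
from workcell import bot
print(bot.job_done())"
```

```text
the job is handed in; nothing more can be done
None
```

The job is handed in: all four jars present (two white-lidded, two blue-lidded) stand on squares of their lid colour, the sled is home, the collar is down and locked, and the mug, label printer and jar box were left alone.

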